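Drop the load of the gate box and latch its trap door

ROBOT

A 6-joint arm with a two-finger parallel gripper is mounted at the origin on a cart in front of the work surface, level with it; the furniture and walls round the work are solid. World frame = base frame: x ahead of the robot, y to its left, z up, the work surface at z = 0. Lengths are in m, angles in rad, forces in N, time in s.
With the tool pointing down it reaches from about 0.3 to 0.875 m from the base axis. Payload 6.4 kg.
Tool frame: the origin (TCP) lies midway between the tips of the shut fingers; the grasp point (between the pads) lies 19 mm behind it (env.grip_point_offset is the distance from the TCP to the grasp point, in m); z points along the fingers, x is the direction in which the jaws open and shut, and the axes are right-handed (so a half turn about z gives the same grasp; the last joint's range is limited). The gripper opens to 88 mm and grips with 3 to 60 N. Pads are 18 mm wide; open, the fingers measure 123 mm over their backs; the gripper's body (75 mm by 187 mm) begins 45 mm behind the grasp point.
Start: joints at [1.079, 0.181, 1.607, -0, 1.354, -0.206], TCP at [0.162, 0.552, 0.239] pointing down, gripper open.
Joint ranges: [-2.99, 2.99], [-0.89, 2.07], [0.3, 2.58], [-1.14, 4.28], [0, 2.63], [-3.12, 3.12]. Speed limits (rad/s): [2.57, 2.57, 3.01, 3.14, 3.14, 3.14].

INTERFACE

Orientations are given as a rotation vector (axis times angle).
In Python, from plant import env, imaging gives the robot as it stands. The module is installed in compiled form; this text tells all that it offers.
- The arm moves only by the tool send_rows, never from a script. Its argument "targets" is a list of rows, each a list of 7 numbers: the shift along the world's x, y, z in m, then the turn, a rotation vector about the world's x, y, z in degrees, then the finger opening in m, from 0 to 0.0881. A call has 1 to 12 rows; each row is the pose to reach, as a shift and turn from the pose commanded when the call began; what a row does not reach only later rows make up. A row lasts 1/8 s, in which the tool goes at most 62.5 mm and 10.7 degrees, less where a joint would pass 70% of its speed; a pose out of reach is approached as far as the arm can. A call with a gripper value outside its range is refused whole. The fingers move at their own pace and stop on an object; the grip force is fixed at half the most. Time passes only in rows, so rows that repeat a pose let the fingers close. It gives the time, the measured TCP pose, the force and the opening at its end, in the units of the state.
- env.get_state(): the state, without advancing time (a new reading comes with each control period).
- imaging.camera(name): name is "side" or "top" or "wrist"; returns (picture, depth): 400x640x3 uint8, blue, green, red; 400x640 float32, m along the optical axis (not along the pixel's ray), 0 where there is no reading.
- imaging.calibration(name): a dict with "mtx" (3x3 intrinsics, pixels), "rvec" (rotation vector, rad) and "tvec" (3), from world to camera coordinates, as OpenCV has them; the wrist camera has in their place "hand_eye" (4x4, takes a point from camera to tool coordinates, whose origin is the TCP and whose axes are the tool frame's). Camera axes: x right, y down, z forward; pixel columns grow to the right and rows downward; lengths in m; the calibration is good to about 2 mm. A picture is of the moment at which its call begins: read the wrist's pose just before it. calibration takes no time and is no camera call.
- env.finish_job(): hands the job in, once; it reports no verdict.
The state is a dict: "time": time; "joint_positions": joint angles; "joint_vel": joint speeds; "joint_efforts": joint torques, N m; "tool_pos": TCP position; "eef_rot": TCP orientation; "contact_force": force on the tool from outside, world axes, zero at the start; "ft_torque": the same for the moment, N m; "grip_width": finger opening in m.
Only numpy, scipy, OpenCV 4.12 (cv2) and the standard library are available. Lean on these libraries where they do the work, as an engineer would, in place of code of your own. Each camera call takes 0.05 s, during which the arm holds its last target.

TASK

The gate box on the stand still holds three parts. Swing its trap-door lever over so that all three drop into the steel tray below, then swing the trap door fully shut again and turn the latch bar down to level, so that its foot holds the door shut. Let go of both handles, and leave the things standing round about where they are.

Things in the scene. Friction and masses are not known exactly. Their poses are not given: they have to be found in the camera images.
- gate_box: Fixed stand with the gate box. Origin on the bench under the chute's centre; x front to back, y left, z up (mm, in this frame, also below). Base plate x -90..110, y -157..133, 8 thick; two posts at the back; square steel chute, 108 outside, 100 inside, z 152..250, front face x -54, its bottom the trap door. Two round black knobs, 16 across, stick out in front (-x).
- trap_door (a joint): Door angle, rad: 0 shut (stop), 1.25 open (stop). Plate 98x106x5, hinged along x at its left edge; right edge swings down. Positive about the stand's +x: the lever knob, 70 from the hinge axis, goes from 35 deg left of upright over the top to 37 deg right. Stiff (0.35 N m, 5 N at the knob); stays where left, also under load. Parts slide off by about 0.9 rad or more.
- lever_knob (a point): On the axis of the lever's knob (knob along x, 16 across, x -72..-142), in the middle of its free length, 22 from its front end; lever bar at x -65..-73. Moves with the door; when shut at x -120, y 94, z 207 in the gate_box frame.
- trap_door_hinge (a point): Point on the trap door's hinge axis in the plane of lever_knob (x -120, y 54, z 150 in the gate_box frame). Fixed on the stand.
- turn_latch (a joint): Latch angle, rad: 0 off, bar upright, knob up (stop); 1.57 on, bar level, knob out to the right (stop). Positive about the stand's +x: the knob, 70 from the pivot, swings from the top down to the right, and the bar's 44 long foot swings up leftward under a tab on the shut door's front right corner. Stiff (0.25 N m, 4 N at the knob); stays where left. Starts between 0 and 0.3.
- latch_knob (a point): On the axis of the latch's knob (along x, 16 across, x -72..-142), 22 from its front end; latch bar at x -63..-71. Moves with the latch; at 0 it is at x -120, y -85, z 206, at 1.57 at x -120, y -155, z 136 in the gate_box frame.
- turn_latch_hinge (a point): Point on the latch's pivot axis in the plane of latch_knob (x -120, y -85, z 136 in the gate_box frame). Fixed on the stand.
- parts_tray: Loose pressed-steel tray, 250x136x28, on the base plate under the chute, its length across the stand. Origin: centre of its underside; x along its length.
- plain_block: Loose plain grey machined block, 36x36x12, starts in the chute on the trap door. Origin: centre of its underside.
- drilled_block: Loose grey machined block with two holes in its top, 28x45x18, starts in the chute. Origin: centre of its underside.
- collet: Loose steel spring collet, 25 across and 30 long, starts standing in the chute. Origin: centre of its lower end.
- tweezers: A bystander, to be left where it is: flat steel tweezers, 13x122x9, lying in front of the stand. Origin: centre of its underside.
- dish: A bystander, to be left where it is: clear lidded petri dish, 62 across, 16 high, in front of the stand. Origin: centre of its underside.
- pot: A bystander, to be left where it is: small white jar with a screw lid, 52 across, 34 high, left of and in front of the stand. Origin: centre of its underside.
- eye_loupe: A bystander, to be left where it is: black eye loupe, 40 across, 38 high, right of the stand. Origin: centre of its underside.
- screwdriver: A bystander, to be left where it is: thin screwdriver, 13x161x13, lying at the front right. Origin: centre of its underside.
- pan_edge (a point): Middle of the front top edge of the feed pan on the chute (x -112, y 0, z 275 in the gate_box frame). The pan, x -114..102, y -120..120, z 250..278, overhangs both knobs, so they cannot be reached from straight above: come from the front with the tool leaned forward 30 to 45 degrees.

How it is judged:
On the way, in this order (a step that is already met when the one before it is completed fails the run):
1. the trap door is swung open (over 0.8 rad) and all three parts have dropped into the tray (value of joint trap_door above 0.8 rad and x of plain_block in the frame of parts_tray between -0.115 and 0.115 m and y of plain_block in the frame of parts_tray between -0.062 and 0.062 m and z of plain_block in the frame of parts_tray between -0.01 and 0.045 m and x of drilled_block in the frame of parts_tray between -0.115 and 0.115 m and y of drilled_block in the frame of parts_tray between -0.062 and 0.062 m and z of drilled_block in the frame of parts_tray between -0.01 and 0.045 m and x of collet in the frame of parts_tray between -0.115 and 0.115 m and y of collet in the frame of parts_tray between -0.062 and 0.062 m and z of collet in the frame of parts_tray between -0.01 and 0.045 m), for 0.2 s.
2. the trap door is swung shut again (within 0.08 rad) (value of joint trap_door below 0.08 rad), for 0.1 s.
At the end, for the whole second after the job is handed in: The trap door is shut (within 0.08 rad of its stop), the latch bar is level (over 1.3 rad, its stop being 1.57), and all three parts lie at rest inside the tray (origins within 115 mm along and 62 mm across of its centre and under 45 mm above its underside) (value of joint trap_door below 0.08 rad and value of joint turn_latch above 1.3 rad and x of plain_block in the frame of parts_tray between -0.115 and 0.115 m and y of plain_block in the frame of parts_tray between -0.062 and 0.062 m and z of plain_block in the frame of parts_tray between -0.01 and 0.045 m and x of drilled_block in the frame of parts_tray between -0.115 and 0.115 m and y of drilled_block in the frame of parts_tray between -0.062 and 0.062 m and z of drilled_block in the frame of parts_tray between -0.01 and 0.045 m and x of collet in the frame of parts_tray between -0.115 and 0.115 m and y of collet in the frame of parts_tray between -0.062 and 0.062 m and z of collet in the frame of parts_tray between -0.01 and 0.045 m and linear speed of each of plain_block, drilled_block, collet below 0.03 m/s); the robot touches nothing.
It fails at once if a bystander (tweezers, dish, pot, loupe, screwdriver) is moved more than 3 cm (distance of any of tweezers, dish, pot, eye_loupe, screwdriver from where it was at the start of the episode above 0.03 m).
It also fails if it takes over 56 s, if anything falls off the work surface, if the arm or the gripper's body presses on something with over 40 N, if the wrist force passes 120 N, or if a joint passes its speed limit or range.

## Working session

There is one attempt and no reset: what is moved stays moved. The work goes in short steps, Python scripts to look and compute and a tool call to move; the robot and the scene stay as the last step left them, time stands still between calls to the robot, and variables do not carry over. Pictures are saved under pics/ and viewed, and the job is handed in when it is done.

Besides the shell and the picture viewer there is one more tool, called after ">>>" as a command line: name --pt "numbers of a row" for each row, then --argument value for the rest. send_rows: Moves the arm, as the interface text tells. Its arguments: {"type":"object","properties":{"targets":{"type":"array"}},"required":["targets"]}

```bash
mkdir -p pics
python3 - <<'E'
from plant import env, imaging
import cv2
print(env.get_state())
for n in ["side","top","wrist"]:
    p,d=imaging.camera(n); cv2.imwrite(f"pics/{n}0.png",p)
    import numpy as np; np.save(f"pics/{n}0.npy",d)
    print(n,imaging.calibration(n))
E
```

```text
{'time': 0.0, 'joint_positions': array([ 1.07869038e+00,  1.81512819e-01,  1.60798429e+00, -4.75105705e-05,
        1.35379006e+00, -2.06306605e-01]), 'joint_vel': array([ 0.00020958, -0.00017335,  0.00078997, -0.00098585, -0.00058889,
       -0.0006628 ]), 'joint_efforts': array([ 1.98572656e-03, -4.33885181e+01, -3.41841495e+01,  7.03041768e-02,
        3.88659316e-02, -1.71117440e-04]), 'tool_pos': array([0.16185371, 0.5512022 , 0.23783747]), 'eef_rot': array([ 2.51454554e+00,  1.88199300e+00, -2.38114106e-03]), 'contact_force': array([-0.06286596, -0.7367984 , -0.13424166]), 'ft_torque': array([-0.01314698,  0.02120066, -0.06335064]), 'grip_width': 0.08790841942639226}
side {'mtx': array([[400.35065924,   0.        , 320.91677714],
       [  0.        , 400.35065924, 198.54352309],
       [  0.        ,   0.        ,   1.        ]]), 'rvec': array([ 0.26251105, -2.76883424,  1.24006998]), 'tvec': array([0.60202174, 0.21876356, 1.06397122])}
top {'mtx': array([[425.31892273,   0.        , 314.82610676],
       [  0.        , 425.31892273, 202.09848526],
       [  0.        ,   0.        ,   1.        ]]), 'rvec': array([ 2.15490258, -2.19050387,  0.17800686]), 'tvec': array([-0.01499187,  0.60026684,  1.31381123])}
wrist {'mtx': array([[321.90273834,   0.        , 314.85377575],
       [  0.        , 321.90273834, 198.97993078],
       [  0.        ,   0.        ,   1.        ]]), 'hand_eye': array([[ 9.99999743e-01, -5.89583167e-04, -4.07019765e-04,
         1.41861754e-03],
       [ 6.81414918e-04,  9.58163211e-01,  2.86221586e-01,
        -7.46967130e-02],
       [ 2.21239937e-04, -2.86221790e-01,  9.58163367e-01,
        -1.46934877e-01],
       [ 0.00000000e+00,  0.00000000e+00,  0.00000000e+00,
         1.00000000e+00]])}
```

View pics/side0.png

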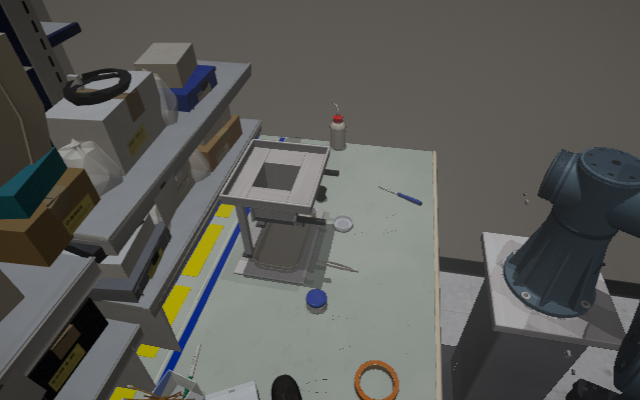

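View pics/top0.png

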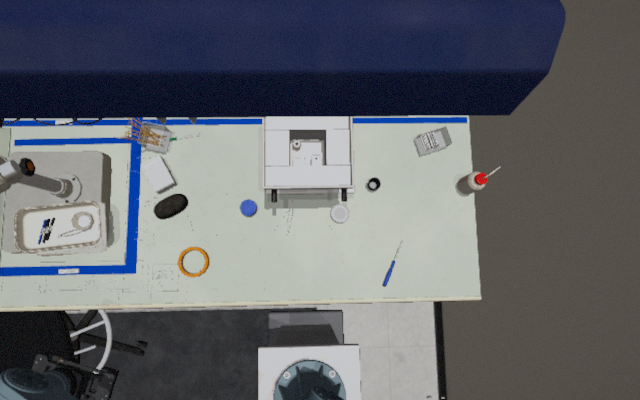

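View pics/wrist0.png

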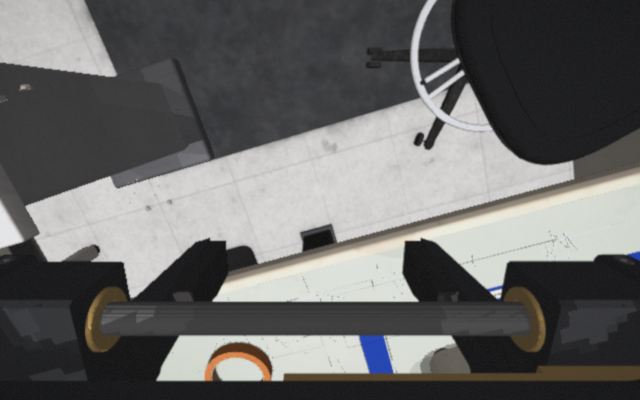

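```bash
cat > h.py <<'E'
import numpy as np, cv2
from scipy.spatial.transform import Rotation as R
from plant import env, imaging
def w2p(n,P):
    c=imaging.calibration(n)
    q,_=cv2.projectPoints(np.array(P,float).reshape(-1,3),c['rvec'],c['tvec'],c['mtx'],None); return q[:,0]
def p2w(n,u,v,d):
    c=imaging.calibration(n); p=np.linalg.inv(c['mtx'])@[u,v,1]*d
    return R.from_rotvec(c['rvec']).as_matrix().T@(p-c['tvec'])
def ray(n,u,v):
    c=imaging.calibration(n); Rm=R.from_rotvec(c['rvec']).as_matrix()
    return -Rm.T@c['tvec'], Rm.T@np.linalg.inv(c['mtx'])@[u,v,1]
def atz(n,u,v,z):
    o,d=ray(n,u,v); return o+d*(z-o[2])/d[2]
def crop(src,dst,x0,y0,x1,y1,k):
    im=cv2.imread(src)[y0:y1,x0:x1]; cv2.imwrite(dst,cv2.resize(im,None,fx=k,fy=k,interpolation=cv2.INTER_CUBIC))
E
python3 - <<'E'
from h import *
crop('pics/top0.png','pics/topc.png',235,100,395,220,5)
crop('pics/side0.png','pics/sidec.png',210,130,370,250,5)
E
```

```text
(no output)
```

View pics/topc.png

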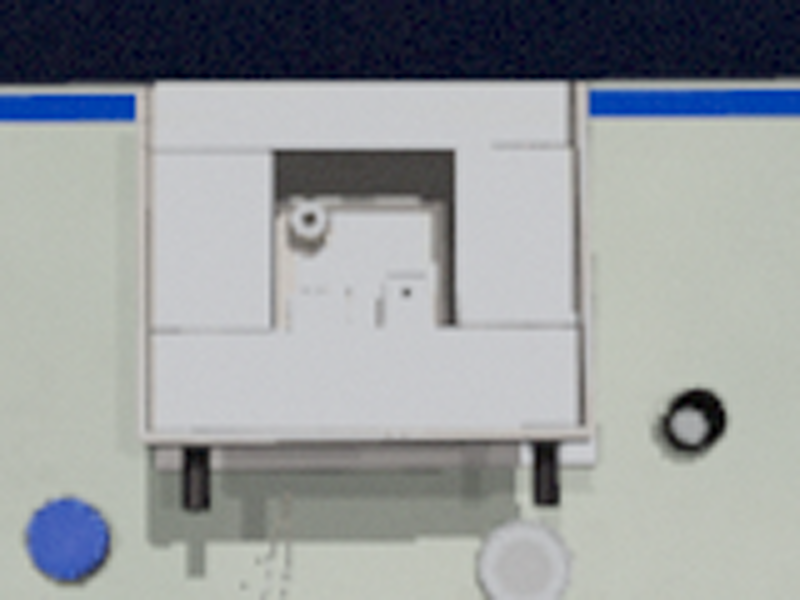

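View pics/sidec.png

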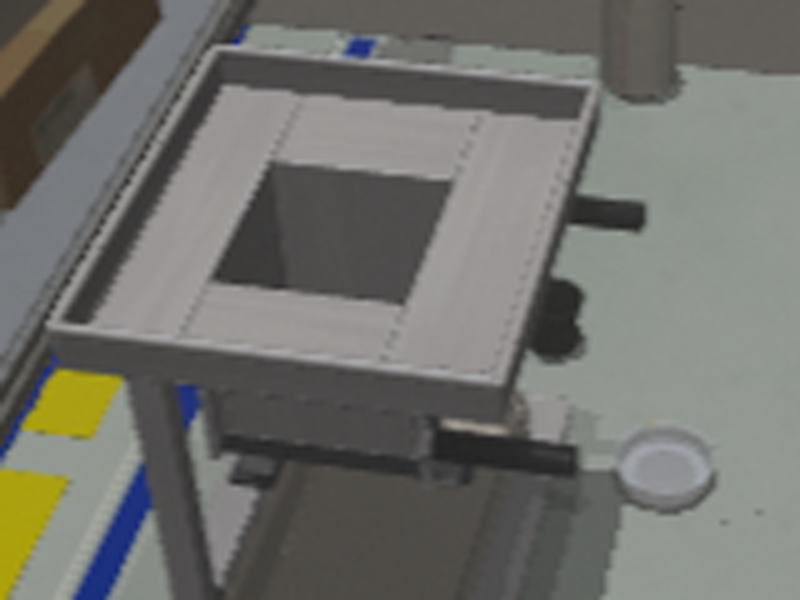

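```bash
cat > fit.py <<'E'
from h import *
from scipy.optimize import least_squares
def G(p):
    T=np.eye(4);T[:3,:3]=R.from_euler('z',p[2]).as_matrix();T[:3,3]=[p[0],p[1],0];return T
def tr(T,P): return (T[:3,:3]@np.atleast_2d(P).T).T+T[:3,3]
def lk(th,x=-120):  # lever: 35deg left of upright, + about x => toward right (-y)
    a=np.radians(35)-th; return [x,54+70*np.sin(a),150+70*np.cos(a)]
def la(th,x=-120): return [x,-85-70*np.sin(th),136+70*np.cos(th)]
if __name__=='__main__':
    obs=[('top',(-114,120,278),(263.6,188)),('top',(-114,-120,278),(353,187.6)),
    ('side',(-114,-120,278),(330,146.4)),('side',(-114,120,278),(311.4,207)),('side',(102,120,278),(220,195)),('side',(102,-120,278),(253,139)),
    ('top','L',(274.4,201.8)),('side','L',(325,222)),('top','A',(344.2,200.5)),('side','A',(338.6,172.8))]
    def f(p):
        T=G(p);r=[]
        for n,P,q in obs:
            if P=='L':P=lk(0,-142)
            if P=='A':P=la(p[3],-142)
            r+=list(w2p(n,tr(T,np.array(P)/1000))[0]-q)
        return r
    s=least_squares(f,[0.7,0,0,0.1],loss='soft_l1')
    print(s.x,np.round(f(s.x),1))
    T=G(s.x)
    for P in [lk(0),la(s.x[3]),la(1.57),(-114,0,278)]: print(tr(T,np.array(P)/1000))
E
python3 fit.py
```

```text
[ 7.22116955e-01 -8.29022341e-04 -1.93452036e-04  2.23020622e-01] [-0.7  0.1  1.4 -0.6  0.2 -0.3 -0.6 -0.4 -0.8  0.3 -0.4 -0.5  0.1  0.3
  0.7  0.6  0.2  0.7  0.4  0.8]
[[0.60213517 0.09334454 0.20734064]]
[[ 0.60209752 -0.10128816  0.20426637]]
[[ 0.60208697 -0.15580578  0.13605574]]
[[ 0.60811696 -0.00080697  0.278     ]]
```

```bash
cat > mv.py <<'E'
from fit import *
Tg=G([0.7221,-0.0008,0])
def rot(a): 
    a=np.radians(a);s,c=np.sin(a),np.cos(a); return np.array([[0,c,s],[1,0,0],[0,s,-c]])
def tcp_for(gp,a,back=0):
    z=rot(a)[:,2]; return np.array(gp)+z*(0.019-back)
def delta(pos,Rt,from_=None):
    s=env.get_state(); p=s['tool_pos'] if from_ is None else from_[0]; r=s['eef_rot']
    return np.round((pos-p)*1000,1), np.round(np.degrees((R.from_matrix(Rt)*R.from_rotvec(r).inv()).as_rotvec()),2)
E
python3 - <<'E'
from mv import *
g=tr(Tg,np.array(lk(0,-126))/1000)[0]
print(g,env.grip_point_offset); print(delta(tcp_for(g,42,0.12),rot(42)))
E
```

```text
[0.5961     0.09335035 0.20734064] 0.0187
(array([ 366.6, -458. ,   44.4]), array([ -5.93, -41.74,  15.66]))
```

>>> send_rows --pt "0.036 -0.046 0.01 0 0 0 0.088" --pt "0.073 -0.092 0.02 0 0 0 0.088" --pt "0.11 -0.137 0.03 -0.6 -4.2 1.6 0.06" --pt "0.147 -0.183 0.04 -1.2 -8.4 3.2 0.044" --pt "0.183 -0.229 0.044 -1.8 -12.6 4.7 0.044" --pt "0.22 -0.275 0.044 -2.4 -16.8 6.3 0.044" --pt "0.257 -0.32 0.044 -3.0 -20.9 7.9 0.044" --pt "0.293 -0.366 0.044 -3.6 -25.1 9.4 0.044" --pt "0.33 -0.412 0.044 -4.2 -29.3 11 0.044" --pt "0.366 -0.458 0.044 -4.8 -33.4 12.6 0.044" --pt "0.366 -0.458 0.044 -5.9 -41.7 15.7 0.044" --pt "0.366 -0.458 0.044 -5.9 -41.7 15.7 0.044"

```text
time: 1.65
tool_pos: [0.5256, 0.0929, 0.2793]
eef_rot: [1.8, 1.797, 0.686]
contact_force: [0.4, 0.4, 0.2]
grip_width: 0.0443
```

Run:
```python
from mv import *
s=env.get_state(); print(s['tool_pos'],s['joint_positions'])
p,d=imaging.camera('wrist'); cv2.imwrite('pics/w1.png',p); np.save('pics/w1.npy',d)
p,d=imaging.camera('side'); cv2.imwrite('pics/s1.png',p)
# predicted wrist px
T=np.eye(4);T[:3,:3]=R.from_rotvec(s['eef_rot']).as_matrix();T[:3,3]=s['tool_pos']
c=imaging.calibration('wrist');M=np.linalg.inv(T@c['hand_eye'])
for nm,P in [('lever tip',lk(0,-142)),('lever base',lk(0,-73)),('latch tip',la(.22,-142)),('panL',(-114,120,278)),('pan mid',(-114,0,278))]:
    q=tr(M,tr(Tg,np.array(P)/1000))[0]; q=c['mtx']@q; print(nm,q[:2]/q[2])
g=tr(Tg,np.array(lk(0,-126))/1000)[0]
print(delta(tcp_for(g,42,0.0),rot(42)))
crop('pics/s1.png','pics/s1c.png',200,110,520,310,2)
```

```text
[0.52558714 0.09291882 0.2793118 ] [-0.08011122 -0.39623869  2.20742791  0.09508462  0.60754758 -1.70675031]
lever tip [313.38641341 193.50711462]
lever base [313.78414257 232.89477573]
latch tip [ 60.81067625 190.80746555]
panL [349.2947046  296.58485426]
pan mid [183.36011037 296.96622806]
(array([ 80.7,  -0.5, -90. ]), array([-0.1 , -0.11, -0.05]))
```

View pics/w1.png

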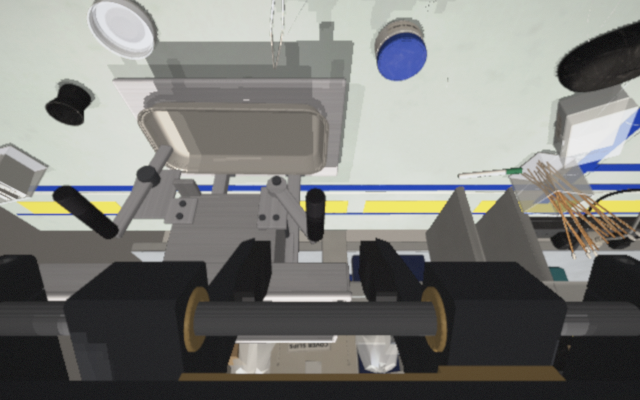

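View pics/s1c.png

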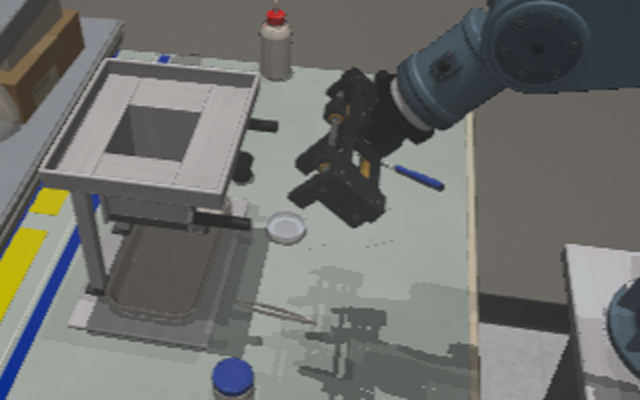

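>>> send_rows --pt "0.016 0.0 -0.018 0 0 0 0.044" --pt "0.032 0.0 -0.036 0 0 0 0.044" --pt "0.048 0.001 -0.054 0 0 0 0.044" --pt "0.064 0.001 -0.072 0 0 0 0.044" --pt "0.081 0.001 -0.09 0 0 0 0.044" --pt "0.081 0.001 -0.09 0 0 0 0.044" --pt "0.081 0.001 -0.09 0 0 0 0.012" --pt "0.081 0.001 -0.09 0 0 0 0.005" --pt "0.081 0.001 -0.09 0 0 0 0.005" --pt "0.081 0.001 -0.09 0 0 0 0.005"

```text
time: 3.0
tool_pos: [0.6094, 0.0935, 0.1938]
eef_rot: [1.793, 1.794, 0.69]
contact_force: [-4.9, -8.6, 3.7]
grip_width: 0.0148
```

Run:
```python
from mv import *
s=env.get_state(); print(s)
p,d=imaging.camera('wrist'); cv2.imwrite('pics/w2.png',p)
o=s['tool_pos']; 
g0=tr(Tg,np.array(lk(0,-126))/1000)[0]
for k in range(1,11):
    print(k, np.round(tr(Tg,np.array(lk(1.25*k/10,-126))/1000)[0]-g0,4))
```

```text
{'time': 3.0, 'joint_positions': array([-0.06138849, -0.02882872,  2.11111049,  0.12854781,  0.32848852,
       -1.73848571]), 'joint_vel': array([ 0.00117338, -0.00144148,  0.00121387,  0.00387525, -0.00073134,
       -0.00114191]), 'joint_efforts': array([ 4.36202109e+00, -2.84690058e+01, -3.17240810e+01,  8.50400627e-01,
       -2.77440280e+00, -3.04884952e-02]), 'tool_pos': array([0.60936412, 0.09347326, 0.19381786]), 'eef_rot': array([1.79302231, 1.79382218, 0.68982441]), 'contact_force': array([-4.90713668, -8.59425616,  3.68554295]), 'ft_torque': array([-0.86898346,  0.45752735, -0.82886608]), 'grip_width': 0.01477600671645315}
1 [ 0.     -0.0075  0.0046]
2 [ 0.     -0.0154  0.0082]
3 [ 0.     -0.0238  0.0107]
4 [ 0.     -0.0324  0.0122]
5 [ 0.     -0.0411  0.0127]
6 [ 0.     -0.0499  0.012 ]
7 [ 0.     -0.0584  0.0102]
8 [ 0.     -0.0667  0.0074]
9 [ 0.     -0.0746  0.0036]
10 [ 0.     -0.0819 -0.0012]
```

View pics/w2.png

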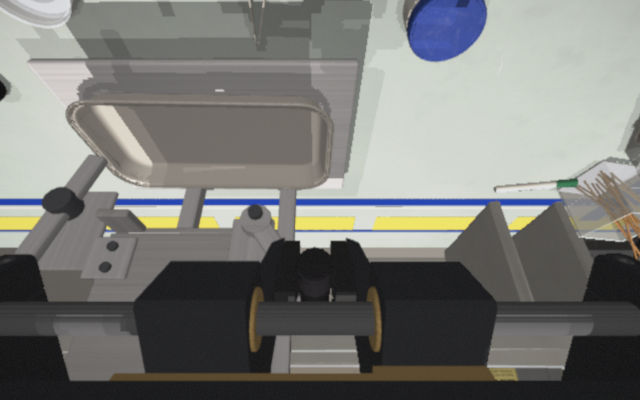

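>>> send_rows --pt "0 -0.0075 0.0046 0 0 0 0.005" --pt "0 -0.0154 0.0082 0 0 0 0.005" --pt "0 -0.0238 0.0107 0 0 0 0.005" --pt "0 -0.0324 0.0122 0 0 0 0.005" --pt "0 -0.0411 0.0127 0 0 0 0.005" --pt "0 -0.0499 0.012 0 0 0 0.005" --pt "0 -0.0584 0.0102 0 0 0 0.005" --pt "0 -0.0667 0.0074 0 0 0 0.005" --pt "0 -0.0746 0.0036 0 0 0 0.005" --pt "0 -0.081 -0.001 0 0 0 0.005" --pt "0 -0.081 -0.001 0 0 0 0.005" --pt "0 -0.081 -0.001 0 0 0 0.005"

```text
time: 4.55
tool_pos: [0.6086, 0.0145, 0.1917]
eef_rot: [1.794, 1.798, 0.691]
contact_force: [0.3, 4.9, -1.5]
grip_width: 0.0138
```

Run:
```python
from mv import *
s=env.get_state(); print(s)
for n in ['wrist','side']:
    p,d=imaging.camera(n); cv2.imwrite(f'pics/{n}3.png',p)
crop('pics/side3.png','pics/side3c.png',210,130,370,290,4)
```

```text
{'time': 4.55, 'joint_positions': array([-0.2648402 , -0.05209757,  2.13742932,  0.4942762 ,  0.38507411,
       -2.23375231]), 'joint_vel': array([ 0.00037493, -0.00094482, -0.00171263, -0.00482755, -0.00104865,
       -0.00018365]), 'joint_efforts': array([-2.79809006e+00, -2.97487611e+01, -3.24620390e+01,  2.84451842e-01,
       -3.25443216e+00,  2.18751869e-02]), 'tool_pos': array([0.60860513, 0.01450358, 0.19165453]), 'eef_rot': array([1.79429663, 1.79762259, 0.69102879]), 'contact_force': array([ 0.34900561,  4.90738463, -1.51885457]), 'ft_torque': array([0.66547134, 0.29223508, 0.62740366]), 'grip_width': 0.013781810718636923}
```

View pics/wrist3.png

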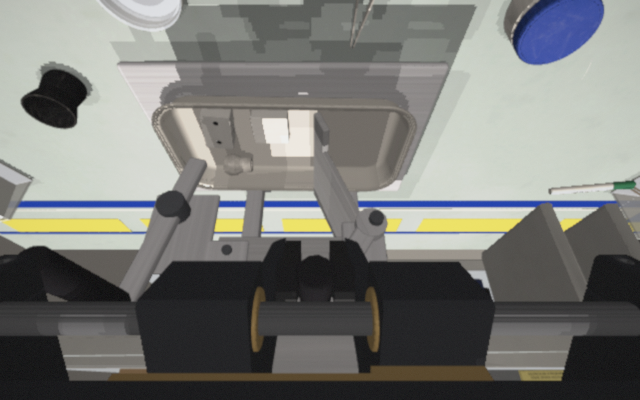

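View pics/side3c.png

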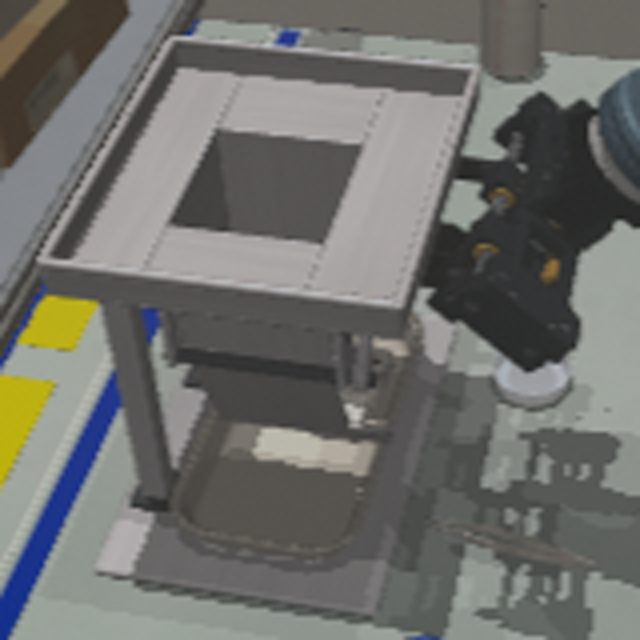

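```bash
cat > wr.py <<'E'
from mv import *
def snap(name):
    s=env.get_state(); p,d=imaging.camera('wrist'); cv2.imwrite(f'pics/{name}.png',p)
    T=np.eye(4);T[:3,:3]=R.from_rotvec(s['eef_rot']).as_matrix();T[:3,3]=s['tool_pos']
    c=imaging.calibration('wrist');M=T@c['hand_eye'];K=np.linalg.inv(c['mtx'])
    f=lambda u,v: tr(np.linalg.inv(Tg),tr(M,K@[u,v,1]*d[v,u]))[0]*1000
    return f
E
python3 - <<'E'
from wr import *
f=snap('w4')
for u,v in [(160,125),(412,130),(215,124),(217,145),(213,112),(275,130),(300,130),(237,163),(228,163),(246,165),(370,150),(280,175)]: print(u,v,np.round(f(u,v),1))
crop('pics/w4.png','pics/w4c.png',140,80,440,210,2.6)
E
```

```text
160 125 [ -43.5 -128.8   33.8]
412 130 [-38.1 110.2  35. ]
215 124 [-39.8 -78.8  28.8]
217 145 [ -9.5 -84.7  28.9]
213 112 [-49.3 -79.2  22.7]
275 130 [-25.7 -22.9  23.3]
300 130 [-11.7   1.4   9.9]
237 163 [ 21.4 -70.2  28.5]
228 163 [ 19.3 -79.6  30.1]
246 165 [ 24.2 -60.5  29.2]
370 150 [19.7 80.7 11. ]
280 175 [ 54.8 -25.3  21.1]
```

View pics/w4c.png

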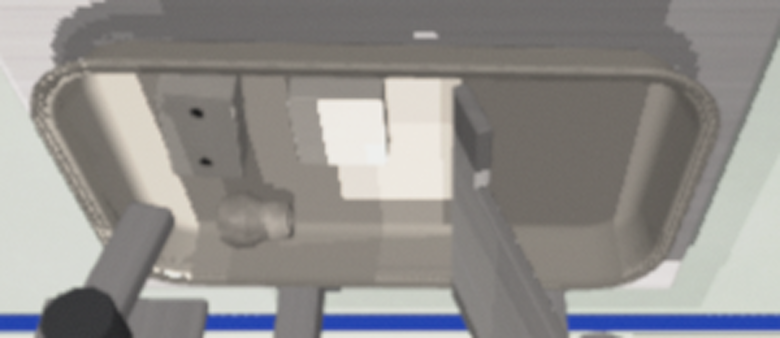

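>>> send_rows --pt "0 0.0065 0.0046 0 0 0 0.005" --pt "0 0.0143 0.0084 0 0 0 0.005" --pt "0 0.0226 0.0112 0 0 0 0.005" --pt "0 0.0311 0.013 0 0 0 0.005" --pt "0 0.04 0.0137 0 0 0 0.005" --pt "0 0.0486 0.0132 0 0 0 0.005" --pt "0 0.0572 0.0117 0 0 0 0.005" --pt "0 0.0656 0.0092 0 0 0 0.005" --pt "0 0.0735 0.0056 0 0 0 0.005" --pt "0 0.081 0.001 0 0 0 0.005" --pt "0 0.084 -0.001 0 0 0 0.005" --pt "0 0.084 -0.001 0 0 0 0.005"

```text
time: 6.2
tool_pos: [0.6104, 0.094, 0.1932]
eef_rot: [1.791, 1.79, 0.688]
contact_force: [-20.6, -23.9, 16.3]
grip_width: 0.0144
```

Run:
```python
from wr import *
f=snap('w5')
```

```text
(no output)
```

View pics/w5.png

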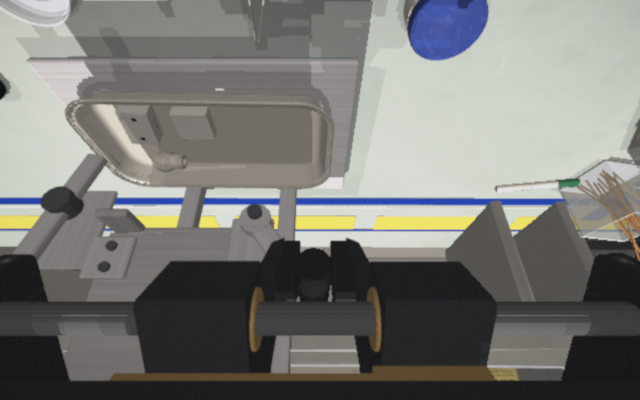

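>>> send_rows --pt "0 -0.002 0.001 0 0 0 0.02" --pt "0 -0.003 0.002 0 0 0 0.044" --pt "0 -0.003 0.002 0 0 0 0.044" --pt "0 -0.003 0.002 0 0 0 0.044" --pt "-0.02 -0.003 0.024 0 0 0 0.044" --pt "-0.045 -0.003 0.05 0 0 0 0.044" --pt "-0.07 -0.003 0.077 0 0 0 0.044" --pt "-0.085 -0.003 0.094 0 0 0 0.044" --pt "-0.085 -0.003 0.094 0 0 0 0.044"

```text
time: 7.38
tool_pos: [0.5244, 0.095, 0.2867]
eef_rot: [1.791, 1.794, 0.693]
contact_force: [0.6, -0.5, -0.0]
grip_width: 0.0437
```

Run:
```python
from wr import *
s=env.get_state(); print(s['joint_positions'])
f=snap('w6')
T=np.eye(4);T[:3,:3]=R.from_rotvec(s['eef_rot']).as_matrix();T[:3,3]=s['tool_pos']
c=imaging.calibration('wrist');M=np.linalg.inv(T@c['hand_eye'])
for nm,P in [('lever tip',lk(0,-142)),('lever base',lk(0,-73)),('latch tip',la(.1,-142)),('latch tip',la(.2,-142)),('latch tip',la(.3,-142))]:
    q=tr(M,tr(Tg,np.array(P)/1000))[0]; q=c['mtx']@q; print(nm,q[:2]/q[2])
for t in [.2,.24]: print(delta(tcp_for(tr(Tg,np.array(la(t,-126))/1000)[0],42,0.12),rot(42)))
```

```text
[-0.07537571 -0.41215909  2.20667938  0.09163461  0.61400297 -1.70272882]
lever tip [310.63356864 185.23737003]
lever base [311.32678245 224.98382848]
latch tip [ 72.09517361 183.33271141]
latch tip [ 63.75789793 182.21842507]
latch tip [ 55.99683811 180.38655233]
(array([   4.1, -194.6,   -5.7]), array([-0.06,  0.09, -0.12]))
(array([   4.1, -197.3,   -6.3]), array([-0.06,  0.09, -0.12]))
```

View pics/w6.png

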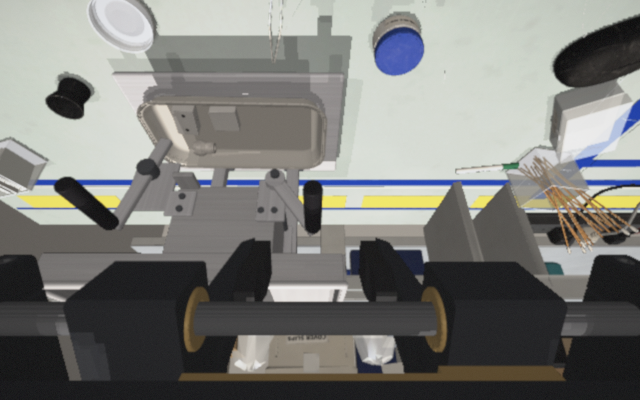

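>>> send_rows --pt "0.0 -0.04 0.0 0 0 0 0.044" --pt "0.001 -0.08 -0.001 0 0 0 0.044" --pt "0.002 -0.12 -0.002 0 0 0 0.044" --pt "0.003 -0.16 -0.004 0 0 0 0.044" --pt "0.004 -0.196 -0.006 0 0 0 0.044" --pt "0.004 -0.196 -0.006 0 0 0 0.044" --pt "0.004 -0.196 -0.006 0 0 0 0.044"

```text
time: 8.3
tool_pos: [0.5279, -0.101, 0.2773]
eef_rot: [1.797, 1.797, 0.69]
contact_force: [-0.4, -0.2, -1.1]
grip_width: 0.0438
```

Run:
```python
from wr import *
s=env.get_state(); print(s['joint_positions'])
f=snap('w7')
T=np.eye(4);T[:3,:3]=R.from_rotvec(s['eef_rot']).as_matrix();T[:3,3]=s['tool_pos']
c=imaging.calibration('wrist');M=np.linalg.inv(T@c['hand_eye'])
for nm,P in [('latch tip',la(.15,-142)),('latch tip',la(.2,-142)),('latch tip',la(.25,-142))]:
    q=tr(M,tr(Tg,np.array(P)/1000))[0]; q=c['mtx']@q; print(nm,q[:2]/q[2])
for t in [.2,.24]: print(delta(tcp_for(tr(Tg,np.array(la(t,-126))/1000)[0],42),rot(42)))
```

```text
[-0.66648988 -0.37961888  2.20238426  0.611936    0.80668746 -2.55231659]
latch tip [318.83808665 191.24941692]
latch tip [314.29239486 190.58412123]
latch tip [309.8053221  189.73155399]
(array([ 80.9,   0.7, -87.1]), array([-0.14, -0.12, -0.13]))
(array([ 80.9,  -2. , -87.7]), array([-0.14, -0.12, -0.13]))
```

View pics/w7.png

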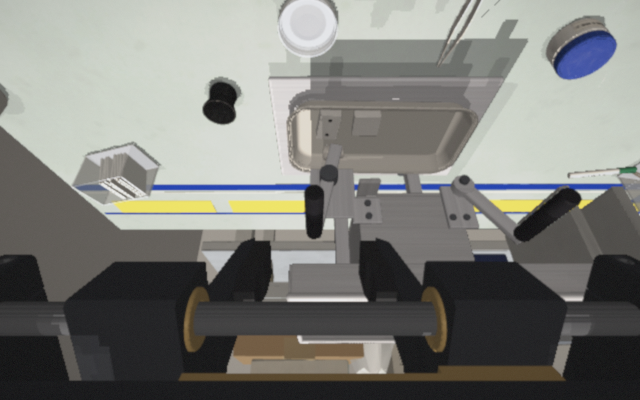

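>>> send_rows --pt "0.02 0.0 -0.022 0 0 0 0.044" --pt "0.04 0.0 -0.044 0 0 0 0.044" --pt "0.06 0.0 -0.065 0 0 0 0.044" --pt "0.081 0.0 -0.087 0 0 0 0.044" --pt "0.081 0.0 -0.087 0 0 0 0.044" --pt "0.081 0.0 -0.087 0 0 0 0.012" --pt "0.081 0.0 -0.087 0 0 0 0.005" --pt "0.081 0.0 -0.087 0 0 0 0.005" --pt "0.081 0.0 -0.087 0 0 0 0.005"

```text
time: 9.48
tool_pos: [0.6092, -0.1017, 0.1928]
eef_rot: [1.793, 1.795, 0.69]
contact_force: [-7.7, -0.5, 5.2]
grip_width: 0.0153
```

Run:
```python
from wr import *
s=env.get_state(); print(s['joint_positions'],s['contact_force'])
f=snap('w8')
gp=s['tool_pos']-0.0187*R.from_rotvec(s['eef_rot']).as_matrix()[:,2]
print(gp, tr(Tg,np.array(la(.2,-126))/1000)[0])
t0=0.2
for k in range(1,13):
    t=t0+(1.57-t0)*k/12; a=42-14*k/12
    d=(np.array(la(t))-la(t0))/1000+0.019*(rot(a)[:,2]-rot(42)[:,2])
    print(k,np.round(d,4),42-a)
```

```text
[-0.53836423 -0.02232656  2.10716981  0.75784802  0.52485505 -2.67529049] [-7.69516513 -0.52055827  5.17503865]
[ 0.59667781 -0.10167922  0.20669348] [ 0.5961     -0.09970685  0.20460466]
1 [-0.0003 -0.0077 -0.0023] 1.1666666666666643
2 [-0.0006 -0.0152 -0.0054] 2.3333333333333357
3 [-0.0009 -0.0222 -0.0094] 3.5
4 [-0.0012 -0.0288 -0.0141] 4.666666666666664
5 [-0.0015 -0.0349 -0.0196] 5.833333333333336
6 [-0.0018 -0.0403 -0.0257] 7.0
7 [-0.0021 -0.045  -0.0324] 8.166666666666664
8 [-0.0025 -0.0489 -0.0396] 9.333333333333336
9 [-0.0028 -0.052  -0.0471] 10.5
10 [-0.0031 -0.0543 -0.055 ] 11.666666666666664
11 [-0.0035 -0.0556 -0.063 ] 12.833333333333336
12 [-0.0038 -0.0561 -0.0712] 14.0
```

View pics/w8.png

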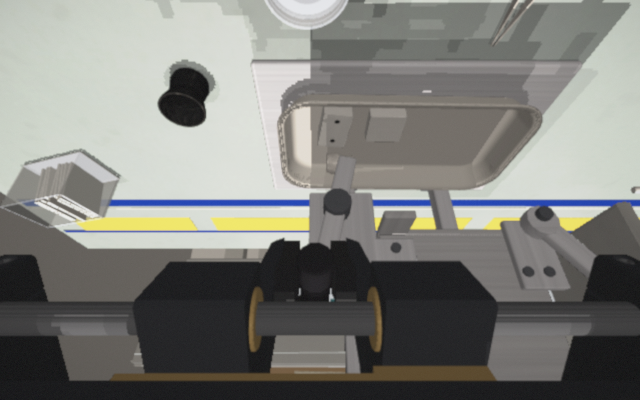

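>>> send_rows --pt "-0.0003 -0.0077 -0.0023 0 1.2 0 0.005" --pt "-0.0006 -0.0152 -0.0054 0 2.3 0 0.005" --pt "-0.0009 -0.0222 -0.0094 0 3.5 0 0.005" --pt "-0.0012 -0.0288 -0.0141 0 4.7 0 0.005" --pt "-0.0015 -0.0349 -0.0196 0 5.8 0 0.005" --pt "-0.0018 -0.0403 -0.0257 0 7 0 0.005"

```text
time: 10.28
tool_pos: [0.6071, -0.1401, 0.1659]
eef_rot: [1.874, 1.877, 0.595]
contact_force: [0.2, 8.5, 3.8]
grip_width: 0.0146
```

Run:
```python
from wr import *
s=env.get_state(); print(s['joint_positions'],s['contact_force'])
gp=s['tool_pos']-0.0187*R.from_rotvec(s['eef_rot']).as_matrix()[:,2]
print(tr(np.linalg.inv(Tg),gp), la(0.2+1.37/2),)
```

```text
[-0.58310144  0.07177282  2.01725965  0.59003553  0.61186366 -2.56905224] [0.2108812  8.50068907 3.81675292]
[[-0.12574191 -0.1393568   0.18124087]] [-120, np.float64(-139.17404909910573), np.float64(180.33026510418907)]
```

>>> send_rows --pt "-0.0003 -0.0047 -0.0067 0 1.2 0 0.005" --pt "-0.0007 -0.0086 -0.0139 0 2.3 0 0.005" --pt "-0.001 -0.0117 -0.0214 0 3.5 0 0.005" --pt "-0.0013 -0.014 -0.0293 0 4.7 0 0.005" --pt "-0.0017 -0.0153 -0.0373 0 5.8 0 0.005" --pt "-0.002 -0.0158 -0.0455 0 7 0 0.005" --pt "-0.002 -0.0158 -0.0475 0 7 0 0.005" --pt "-0.002 -0.0158 -0.0475 0 7 0 0.005"

```text
time: 11.28
tool_pos: [0.6051, -0.1561, 0.1184]
eef_rot: [1.949, 1.952, 0.489]
contact_force: [0.6, 6.1, 1.6]
grip_width: 0.0126
```

Run:
```python
from wr import *
s=env.get_state(); print(s['joint_positions'],s['contact_force'])
gp=s['tool_pos']-0.0187*R.from_rotvec(s['eef_rot']).as_matrix()[:,2]
print(tr(np.linalg.inv(Tg),gp), la(1.57))
f=snap('w9')
```

```text
[-0.57543008  0.19320726  1.94821484  0.45225307  0.63351259 -2.4651624 ] [0.62609098 6.1413733  1.62537247]
[[-0.12572759 -0.15535231  0.13493148]] [-120, np.float64(-154.9999778052284), np.float64(136.05574286975133)]
```

View pics/w9.png

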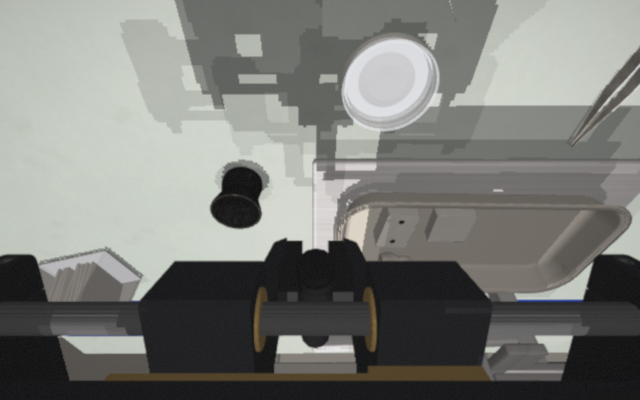

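>>> send_rows --pt "0 0 -0.003 0 0 0 0.005" --pt "0 0 -0.006 0 0 0 0.005" --pt "0 0 -0.006 0 0 0 0.005"

```text
time: 11.7
tool_pos: [0.6057, -0.1564, 0.1144]
eef_rot: [1.947, 1.951, 0.49]
contact_force: [-12.4, 8.5, 18.1]
grip_width: 0.0142
```

Run:
```python
from wr import *
f=snap('w10')
p,d=imaging.camera('side'); cv2.imwrite('pics/s10.png',p)
crop('pics/w10.png','pics/w10c.png',240,220,400,360,4)
crop('pics/s10.png','pics/s10c.png',240,110,440,250,4)
```

```text
(no output)
```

View pics/w10c.png

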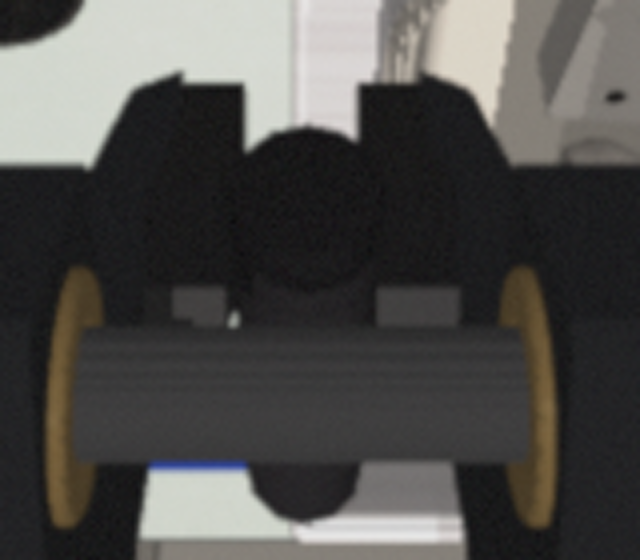

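View pics/s10c.png

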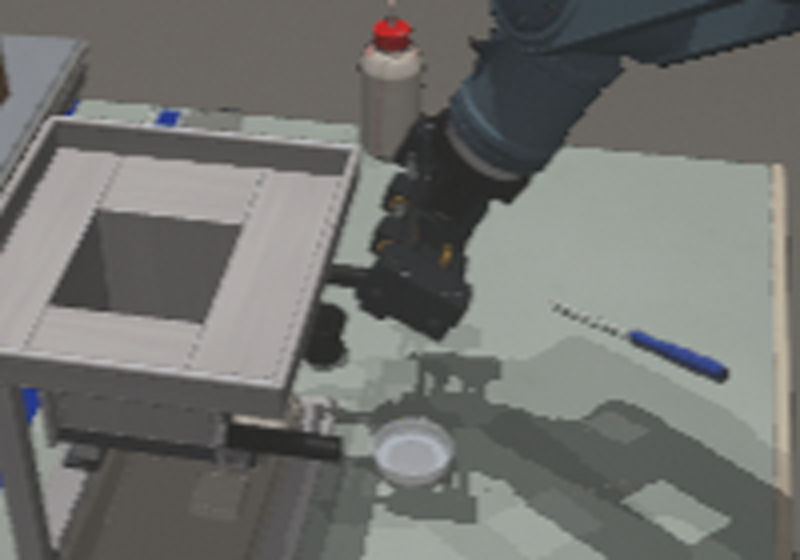

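>>> send_rows --pt "0 0 0 0 0 0 0.03" --pt "0 0 0 0 0 0 0.044" --pt "0 0 0 0 0 0 0.044" --pt "-0.01 0 0.018 0 0 0 0.044" --pt "-0.022 0 0.042 0 0 0 0.044" --pt "-0.038 0 0.072 0 0 0 0.044" --pt "-0.056 0 0.106 0 0 0 0.044" --pt "-0.086 0 0.126 0 0 0 0.044" --pt "-0.116 0.02 0.146 0 0 0 0.044" --pt "-0.116 0.06 0.146 0 0 0 0.044" --pt "-0.116 0.06 0.146 0 0 0 0.044"

```text
time: 13.18
tool_pos: [0.489, -0.0958, 0.2588]
eef_rot: [1.946, 1.952, 0.488]
contact_force: [-0.3, -0.9, -0.1]
grip_width: 0.044
```

Run:
```python
from wr import *
s=env.get_state(); print(s['joint_positions'],s['contact_force'])
f=snap('w11')
T=np.eye(4);T[:3,:3]=R.from_rotvec(s['eef_rot']).as_matrix();T[:3,3]=s['tool_pos']
c=imaging.calibration('wrist');M=np.linalg.inv(T@c['hand_eye'])
for nm,P in [('lever tip',lk(0,-142)),('lever tip.08',lk(0.08,-142)),('latch tip',la(1.57,-142)),('latch tip1.3',la(1.3,-142))]:
    q=tr(M,tr(Tg,np.array(P)/1000))[0]; q=c['mtx']@q; print(nm,q[:2]/q[2])
```

```text
[-0.61208679 -0.34714976  2.12968851  0.33456884  0.9764149  -2.32085839] [-0.30849442 -0.86834082 -0.09921733]
lever tip [544.08060326 269.38118588]
lever tip.08 [540.17313315 272.5788617 ]
latch tip [251.29795754 206.2486429 ]
latch tip1.3 [251.2371461  220.65573093]
```

View pics/w11.png

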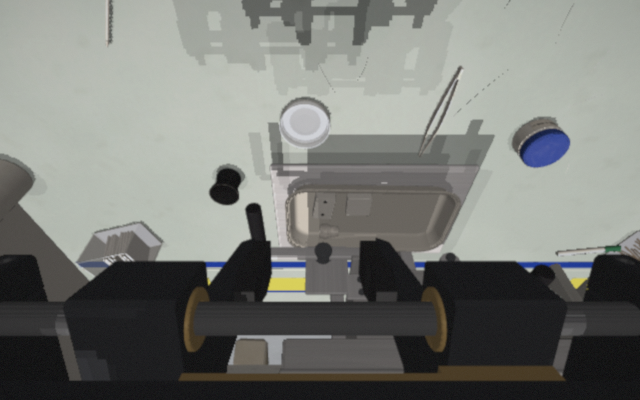

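Run:
```python
from wr import *
crop('pics/w11.png','pics/w11c.png',200,170,600,370,2)
for n in ['top','side']:
    p,d=imaging.camera(n); cv2.imwrite(f'pics/{n}12.png',p)
a=cv2.imread('pics/top12.png')[100:300,230:430];b=cv2.imread('pics/side12.png')[110:310,190:390]
cv2.imwrite('pics/c12.png',cv2.resize(np.hstack([a,b]),None,fx=2,fy=2))
print(w2p('side',tr(Tg,np.array([lk(0,-142),lk(.08,-142),la(1.57,-142)])/1000)))
```

```text
[[325.69607124 222.55630014]
 [326.05457853 220.27077978]
 [341.74074322 180.60754438]]
```

View pics/w11c.png

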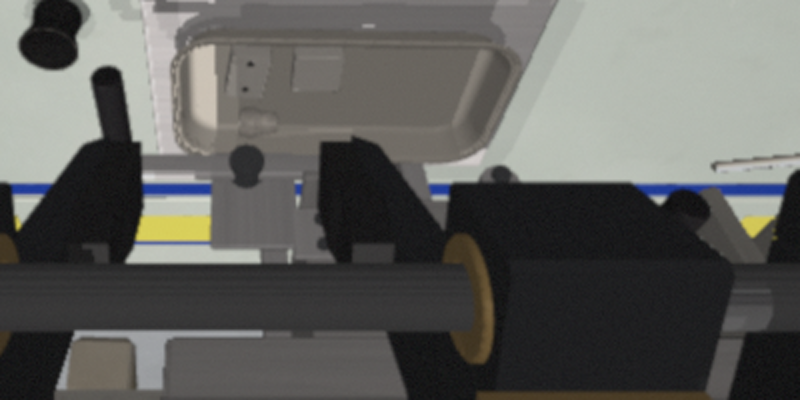

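View pics/c12.png

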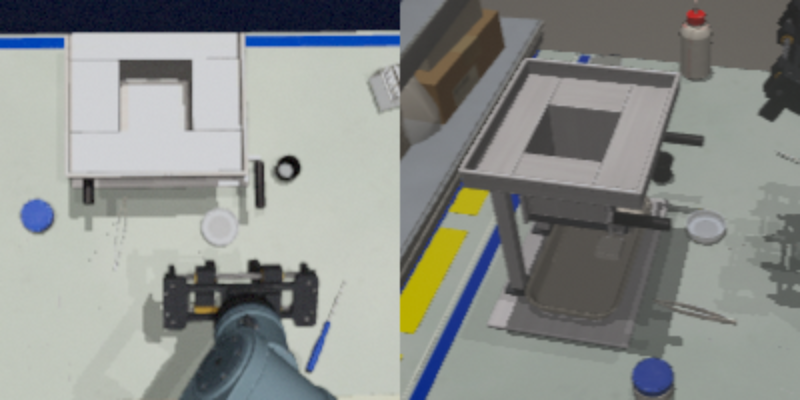

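```bash
python3 -c "
from plant import env; print(env.finish_job(), env.get_state()['time'])"
```

```text
the job is handed in; nothing more can be done
the job is handed in; nothing more can be done
```

I gripped the lever knob from the front and swung the trap door open, and all three parts dropped into the tray. I then swung the door shut against its stop and turned the latch down to level against its stop. I let go of both handles, backed off clear of everything and handed in the job at about 13 s.

Last checks before handing in:
- **Door:** the lever knob is back at its shut position within about a pixel in the top, side and wrist pictures.
- **Latch:** the bar is level, with its knob a few pixels from where 1.57 rad would put it. The first push seemed to stop slightly short, so I pressed 6 mm further until the force rose to about 18 N upward.
- **Parts:** the wrist pictures show all three in the tray. Depth readings taken just after the drop put the one furthest along about 70 mm from the tray's centre.
- **Bystanders:** all five look unmoved in the pictures, though I did not measure their positions.

No check failed or disagreed. The largest tool force I read was about 35 N, from pressing the door against its stop.

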